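# Close and weight a two-wheel casting mould

## Task

Get the wheel mould ready for pouring: stand the big and the small brass hub, flange down, on their own core pins in the lower half, then close the cover over them, wide end on wide end, until it sits flush on the lower half. Lay one steel block flat on the closed cover centred above each of the two hubs, so that the pour hole between them stays open, and leave the V jig, the paint pot and everything else where they are.

Things in the scene. Friction and masses are not known exactly. Their poses are not given: they have to be found in the camera images.
- mould_base: Fixed lower half, grey, on plywood 96x250x9. Origin: underside at sprue well; z up, +y to wide end (away from the robot). Stepped plan: 64 wide for y -20..110, 48 wide for y -104..-20. Flat top z=37. Round cavities with floor z=25: dia. 50 at y=55, dia. 32 at y=-50, each with a central tapered core pin to z=53, 14 resp. 6 thick. Dowels dia. 8, tapered, 24 above the top at y=98, -90. (mm)
- mould_cover: Loose grey upper half, 27 thick, 0.35 kg, same stepped plan as the lower half. Origin: underside at the axis of the pour hole (dia. 20); z up, +y to wide end. Dowel holes dia. 15 at y=98, -90. Hub recesses below, 21 deep. Grip across the 64 width at y=8 (centre of mass). Closed: origin 37 above that of the lower half, axes parallel; fits one way round, with both hubs on their own pins. (mm)
- big_hub: Big loose brass hub: upright tube, outer dia. 34, bore 22, 30 high; flange dia. 40, 3 thick at its foot. Origin: centre of underside, z along the tube. Fits over the 14 mm core pin in the big cavity, foot on the cavity floor; its upper 18 mm then stand above the lower half's flat top, so hold it there.
- small_hub: Small loose brass hub: upright tube, outer dia. 20, bore 12, 30 high; flange dia. 25, 3 thick at its foot. Origin: centre of underside, z along the tube. Fits over the 6 mm core pin in the small cavity, foot on the cavity floor; its upper 18 mm then stand above the lower half's flat top, so hold it there.
- steel_block_1: Squared grey steel block used as a weight, loose, 0.25 kg: 30 mm (x) x 50 mm (y) x 25 mm high. Origin: centre of the underside. The two blocks are alike and may go to either place.
- steel_block_2: The second squared grey steel block, same as the first: 30 mm (x) x 50 mm (y) x 25 mm high, origin at the centre of the underside.
- vee_jig: Printed teal V jig, 40 x 60 x 22 mm, standing among the work; to be left alone. Origin: centre of the underside.
- paint_pot: White paint pot, 36 mm across and 43 mm high, behind the work; to be left alone. Origin: centre of the underside.
Mind the look-alikes: they are no part of the job. Leave any blue or green look-alike of the small_hub alone.

How it is judged:
By the outcome, as a careful person would: the job done as asked, in the order asked, and still so for the second after the job is handed in, with the robot touching nothing.
It also fails if it takes over 136 s, if anything falls off the work surface, if the arm or the gripper's body presses on something with over 40 N, if the wrist force passes 120 N, or if a joint passes its speed limit or range.

## Robot

A 7-joint arm with a two-finger parallel gripper is mounted at the origin on the work surface; the furniture and walls round the work are solid. World frame = base frame: x ahead of the robot, y to its left, z up, the work surface at z = 0. Lengths are in m, angles in rad, forces in N, time in s.
With the tool pointing down it reaches from about 0.4 to 0.85 m from the base axis. Payload 10.4 kg.
Tool frame: the origin (TCP) lies midway between the tips of the shut fingers; the grasp point (between the pads) lies 19 mm behind it; z points along the fingers, y is the line along which they close (so a half turn about z gives the same grasp; the last joint's range is limited). The gripper opens to 85 mm and grips with 20 to 120 N. Pads are 22 mm wide; open, the fingers measure 114 mm over their backs; the gripper's body (76 mm by 85 mm) begins 54 mm behind the grasp point. The pads swing forward as they close: fully open they stand 13 mm farther back than shut.
Start: joints at [-1.174, 0.332, -0.065, 1.46, 0.022, 1.35, -0.088], TCP at [0.255, 0.571, 0.231] pointing down, gripper open.
Joint ranges: [-2.6, 2.6], [-0.5, 2.12], [-1.47, 1.34], [0.16, 2.42], [-1.27, 4.41], [0.06, 2.06], [-2.6, 2.6]. Speed limits (rad/s): [2.22, 2.22, 2.79, 2.79, 3.14, 3.14, 3.14].

## Interface

Orientations are given as a unit quaternion [w, x, y, z].
In Python, from rig import status, viewer, ctrl gives the robot as it stands.
- The arm moves only by the tool drive_tool, never from a script. Its argument "motion" is a list that holds one entry, the list of rows, each a list of 5 numbers: the shift along the tool's x, y, z in m, then the turn about the tool's z in rad, then the opening, from -1 (shut) to 1 (fully open). A call has 1 to 12 rows; each row is the pose to reach, as a shift and turn from the pose commanded when the call began, along the tool's axes at that moment; what a row does not reach only later rows make up. A row lasts 1/8 s, in which the tool goes at most 62.5 mm and 10.7 degrees, less where a joint would pass 70% of its speed; a pose out of reach is approached as far as the arm can. A call with a gripper value outside its range is refused whole. The fingers move at their own pace and stop on an object; "squeeze" is the grip in N (left out, the last holds). Time passes only in rows, so rows that repeat a pose let the fingers close. It gives the time, the measured TCP pose, the force, the opening and the grip force at its end, in the units of the state.
- status.observe(): the state, without advancing time (a new reading comes with each control period).
- viewer.get_image(name): name is "scene" or "top"; returns a dict with "image" (480x640x3 uint8, red, green, blue), "fx", "fy", "cx", "cy" (pixels), "dist_coeffs" ([k1, k2, p1, p2, k3] as OpenCV has them; the pictures are not rectified), "T" (4x4, takes a point from camera to world coordinates). Camera axes: x right, y down, z forward; pixel columns grow to the right and rows downward; lengths in m; the calibration is good to about 2 mm. A picture is of the moment at which its call begins. There is no depth.
- ctrl.close_job(): hands the job in; it is judged then, once.
The state is a dict: "time": time; "q": joint angles; "joint_velocities": joint speeds; "joint_torque": joint torques, N m; "eef_pos": TCP position; "tcp_rot": TCP orientation; "ft_force": force on the tool from outside, world axes, zero at the start; "torque": the same for the moment, N m; "opening": finger opening in m; "grasp_force": force on a finger pad.
Only numpy, scipy, OpenCV 4.12 (cv2) and the standard library are available. Lean on these libraries where they do the work, as an engineer would, in place of code of your own. Each camera call takes 0.05 s, during which the arm holds its last target. There are 200 camera calls.

## Working session

There is one attempt and no reset: what is moved stays moved. The work goes in short steps, Python scripts to look and compute and a tool call to move; the robot and the scene stay as the last step left them, time stands still between calls to the robot, and variables do not carry over. Pictures are saved under pics/ and viewed, at most 14 in all, crops included, and the job is handed in when it is done.

Besides the shell and the picture viewer there is one more tool, called after ">>>" in YAML: its name, and indented under it one key for each argument. drive_tool: Moves the arm, as the interface text tells. Its arguments: {"type":"object","properties":{"motion":{"type":"array","items":{"type":"array","items":{"type":"array","items":{"type":"number"}}}},"squeeze":{"type":"number"}},"required":["motion"]}

```bash
ls; mkdir -p pics
python3 - <<'E'
from rig import status, viewer
import cv2,numpy as np
s=status.observe(); print({k:np.round(v,3).tolist() for k,v in s.items()})
for n in("scene","top"):
    d=viewer.get_image(n); cv2.imwrite(f"pics/{n}0.png",d["image"][:,:,::-1]); print(n,d["fx"],d["fy"],d["cx"],d["cy"],d["dist_coeffs"]);print(np.round(d["T"],4))
E
```

```text
pics
{'time': 0.0, 'q': [-1.174, 0.333, -0.065, 1.461, 0.022, 1.35, -0.088], 'joint_velocities': [-0.0, 0.001, 0.0, -0.001, -0.002, 0.001, 0.002], 'joint_torque': [-0.001, -62.544, 0.049, -39.16, 0.016, 0.01, 0.0], 'eef_pos': [0.255, 0.57, 0.231], 'tcp_rot': [-0.0, 0.208, 0.978, -0.001], 'ft_force': [0.101, -0.06, 0.336], 'torque': [0.002, 0.058, 0.041], 'grasp_force': 0.0, 'opening': 0.085}
scene 566.8510587558807 566.8510587558807 324.6073841151878 243.1563703476558 [-0.16929456  0.          0.          0.          0.        ]
[[ 0.6636 -0.4595  0.5904  0.0016]
 [-0.748  -0.3936  0.5344 -0.4999]
 [-0.0131 -0.7962 -0.6049  0.6047]
 [ 0.      0.      0.      1.    ]]
top 510.8794845133961 510.8794845133961 324.9908071586694 246.11317127796278 [-0.12567362  0.          0.          0.          0.        ]
[[ 9.0000e-03 -9.8680e-01  1.6180e-01  3.5890e-01]
 [-1.0000e+00 -8.7000e-03  2.5000e-03  1.4600e-02]
 [-1.0000e-03 -1.6190e-01 -9.8680e-01  1.1117e+00]
 [ 0.0000e+00  0.0000e+00  0.0000e+00  1.0000e+00]]
```

View pics/scene0.png

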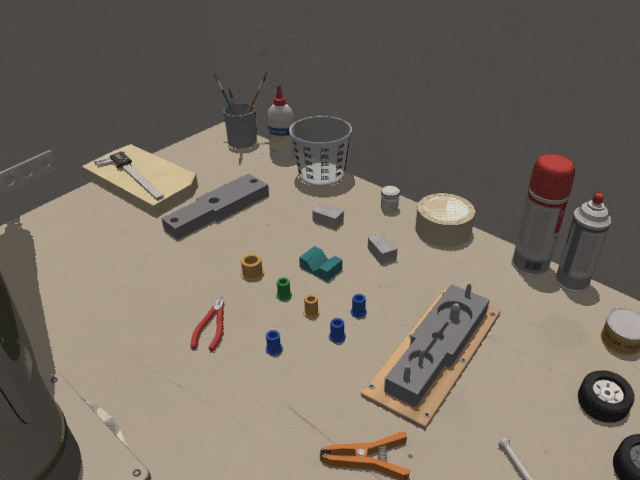

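View pics/top0.png

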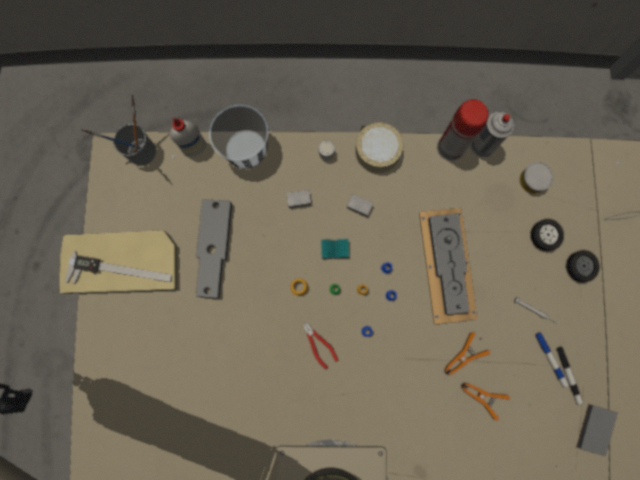

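Candidates, as top-view pixels:
- **Small hub:** brass at (363,290). Look-alikes are green at (335,289) and blue at (387,268), (391,296) and (367,331).
- **Big hub:** brass at (299,287), the only one.
- **Blocks:** pale grey at (299,199) and (360,206). The dark slab at (597,430) is not a block.
- **Cover:** grey at (213,248), on the table. The one on plywood at (447,265) is the fixed base.

By the description I choose the two brass hubs. Next is a close crop to check that.

```bash
cat > h.py <<'E'
import numpy as np,cv2
from rig import status, viewer
def K(d): return np.array([[d["fx"],0,d["cx"]],[0,d["fy"],d["cy"]],[0,0,1]])
def ray(d,p):
    u=cv2.undistortPoints(np.array(p,float).reshape(-1,1,2),K(d),np.array(d["dist_coeffs"]))[:,0]
    r=np.c_[u,np.ones(len(u))]@np.array(d["T"])[:3,:3].T
    return np.array(d["T"])[:3,3],r
def onplane(d,p,z):
    o,r=ray(d,p); return o+r*((z-o[2])/r[:,2:3])
def proj(d,P):
    Ti=np.linalg.inv(d["T"]); return cv2.projectPoints(np.array(P,float).reshape(-1,1,3),cv2.Rodrigues(Ti[:3,:3])[0],Ti[:3,3],K(d),np.array(d["dist_coeffs"]))[0][:,0]
def tri(d1,p1,d2,p2):
    o1,a=ray(d1,[p1]);o2,b=ray(d2,[p2]);a,b=a[0],b[0]
    t=np.linalg.lstsq(np.c_[a,-b],o2-o1,rcond=None)[0]
    A,B=o1+a*t[0],o2+b*t[1]; return (A+B)/2,np.linalg.norm(A-B)
def crop(d,x0,y0,x1,y1,k,name):
    cv2.imwrite(name,cv2.resize(d["image"][y0:y1,x0:x1,::-1],None,fx=k,fy=k,interpolation=cv2.INTER_CUBIC))
E
python3 - <<'E'
from h import *
import pickle
t=viewer.get_image("top");s=viewer.get_image("scene");pickle.dump((t,s),open("im0.pkl","wb"))
a=cv2.resize(t["image"][180:345,280:480,::-1],None,fx=4,fy=4,interpolation=cv2.INTER_CUBIC)[:,:800][:600]
cv2.imwrite("pics/c1.png",a)
a=cv2.resize(s["image"][230:430,235:510,::-1],None,fx=2.9,fy=2.9,interpolation=cv2.INTER_CUBIC)
cv2.imwrite("pics/c2.png",a)
E
```

```text
(no output)
```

View pics/c1.png

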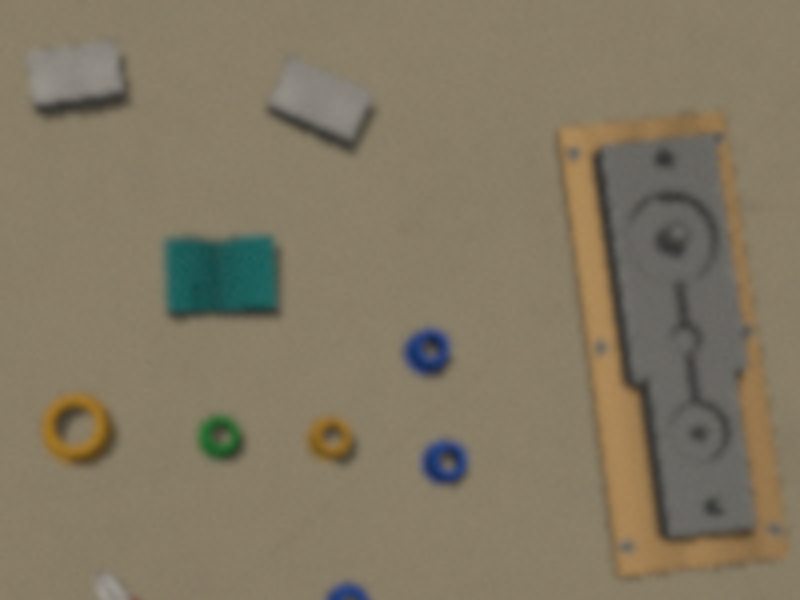

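View pics/c2.png

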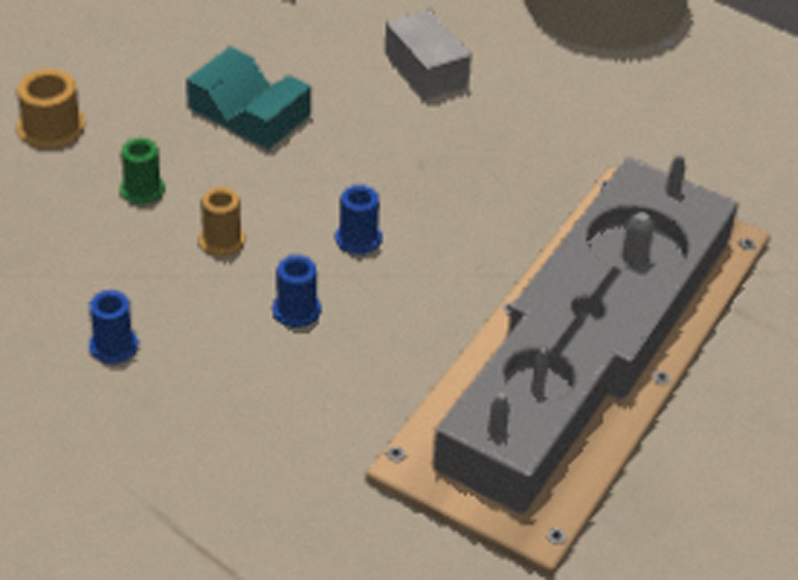

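The top crop (4x, offset 280,180) shows the brass big hub at crop (77,428), brass small hub at (331,440), green at (220,437) and blue at (428,352), (445,462). The scene crop shows all hubs standing flange down. The base has its dowels up and its wide end away from the robot, and both brass hubs are confirmed as the right ones.

```bash
cat > m.py <<'E'
from h import *
import pickle
t,s=pickle.load(open("im0.pkl","rb"))
def hsv(d): return cv2.cvtColor(d["image"],cv2.COLOR_RGB2HSV)
def blobs(m,lo=15):
    cs=cv2.findContours(m,cv2.RETR_EXTERNAL,cv2.CHAIN_APPROX_NONE)[0]
    return [c for c in cs if cv2.contourArea(c)>lo]
E
python3 - <<'E'
from m import *
for n,d in(("top",t),("scene",s)):
    h=hsv(d); m=cv2.inRange(h,(12,150,70),(28,255,255))
    for c in blobs(m,20):
        (x,y),(a,b),_=cv2.fitEllipse(c) if len(c)>4 else ((0,0),(0,0),0)
        print(n,"brass",np.round([x,y,a,b],1),cv2.boundingRect(c),np.round(onplane(d,[[x,y]],.003)[0],4))
h=hsv(t)
for nm,p in dict(cover=(222,230),cover2=(205,270),base=(447,222),baseside=(432,260),blk=(299,199),blk2=(360,206),table=(330,225),ply=(428,215),shadow=(299,207)).items(): print(nm,h[p[1],p[0]])
for nm,(x0,y0,x1,y1),z,vlo,vhi in(("base",(420,200,480,325),.046,85,125),("cover",(185,190,240,305),.027,85,140),("b1",(284,188,316,212),.025,125,255),("b2",(342,190,378,220),.025,125,255)):
    r=h[y0:y1,x0:x1]; m=cv2.inRange(r,(0,0,vlo),(180,45,vhi))
    m=cv2.morphologyEx(m,cv2.MORPH_CLOSE,np.ones((3,3)))
    c=max(blobs(m),key=cv2.contourArea).astype(float)[:,0]+[x0,y0]
    P=onplane(t,c,z)[:,:2].astype(np.float32)*1000
    (cx,cy),(w,hh),a=cv2.minAreaRect(P)
    print(nm,"rect mm",np.round([cx,cy,w,hh,a],1),"n",len(c),"area",cv2.contourArea(P))
    ap=cv2.approxPolyDP(P,5,True)[:,0]; print(np.round(ap).tolist())
E
```

```text
top brass [371.1 332.   32.7 243.8] (463, 384, 46, 36) [ 0.3546 -0.0834  0.003 ]
top brass [469.4 361.    6.5  39. ] (450, 350, 39, 24) [ 0.2925 -0.2961  0.003 ]
top brass [460.  351.8   7.   42.4] (445, 333, 30, 39) [ 0.3123 -0.276   0.003 ]
top brass [362.1 289.2   8.2   9.2] (358, 285, 10, 9) [ 0.4467 -0.0642  0.003 ]
top brass [298.7 286.7  15.5  15.7] (291, 279, 17, 16) [0.451  0.0738 0.003 ]
scene brass [378.1 455.8  38.  103. ] (322, 432, 87, 48) [ 0.3163 -0.2954  0.003 ]
scene brass [310.9 299.3   8.    9.4] (306, 295, 11, 10) [ 0.4669 -0.0479  0.003 ]
scene brass [250.6 261.   13.1  17.6] (242, 255, 19, 16) [0.4699 0.0939 0.003 ]
cover [ 25  14 113]
cover2 [ 17  20 117]
base [25 17 92]
baseside [ 17 118 153]
blk [ 18  22 139]
blk2 [ 18  23 136]
table [ 20  63 134]
ply [ 17 123 156]
shadow [18 50 77]
base rect mm [ 499.8 -250.6  209.7   63.9    6.3] n 243 area 10947.478346496355
[[606.0, -271.0], [599.0, -210.0], [478.0, -222.0], [470.0, -232.0], [394.0, -239.0], [399.0, -281.0], [460.0, -275.0], [502.0, -282.0], [587.0, -268.0]]
cover rect mm [531.5 265.3  63.9 215.6  86.3] n 240 area 11621.931177509949
[[640.0, 287.0], [524.0, 297.0], [493.0, 289.0], [426.0, 292.0], [425.0, 251.0], [498.0, 245.0], [511.0, 235.0], [633.0, 227.0]]
b1 rect mm [646.   77.6  28.3  51.3   9.4] n 64 area 1242.7670124957804
[[662.0, 56.0], [655.0, 102.0], [632.0, 101.0], [637.0, 53.0]]
b2 rect mm [632.6 -57.5  50.9  29.   66.6] n 60 area 1249.1753238681704
[[654.0, -41.0], [629.0, -30.0], [613.0, -74.0], [634.0, -85.0]]
```

Run:
```python
from m import *
# base features: local y, local z tip, scene px, top px
F=[("dowF",98,.070,(468.8,285.5),(446,219.3)),("bigpin",55,.062,(455.3,305.5),(449,238.8)),("smpin",-50,.062,(421.8,352),(454.8,288.3)),("dowN",-90,.070,(407.4,368.5),(458,306.5))]
for n,y,z,a,b in F:
    p,e=tri(s,a,t,b); print(n,np.round(p*1000,1),"gap",round(e*1000,1),"scene@z",np.round(onplane(s,[a],z)[0,:2]*1000,1),"top@z",np.round(onplane(t,[b],z)[0,:2]*1000,1))
# plywood outline
h=hsv(t); m=cv2.inRange(h,(8,85,120),(25,255,255)); m[:,:415]=0; m[:,485:]=0; m[:200]=0; m[330:]=0
c=np.vstack(blobs(m,10)).astype(float)[:,0]; P=onplane(t,c,.009)[:,:2].astype(np.float32)*1000
print("ply",np.round(cv2.minAreaRect(P),1) if 0 else cv2.minAreaRect(P))
for lo in (80,100,120):
  m=cv2.inRange(h,(8,lo,50),(30,255,255))
  for c in blobs(m,15):
    x,y,w,hh=cv2.boundingRect(c)
    if 280<x<375 and 270<y<300:
        q,r=cv2.minEnclosingCircle(c); print(lo,(x,y,w,hh),np.round(q,1),round(r*2*2.15,1),np.round(onplane(t,[q],.003)[0]*1000,1))
o=t["image"][:,:,::-1].copy()
a=cv2.resize(o[190:320,180:250],None,fx=4.5,fy=4.5,interpolation=cv2.INTER_CUBIC);b=cv2.resize(o[200:330,415:485],None,fx=4.5,fy=4.5,interpolation=cv2.INTER_CUBIC)
cv2.imwrite("pics/c3.png",np.hstack([a,b]))
```

```text
dowF [ 594.2 -242.2   56.7] gap 6.5 scene@z [ 582.7 -250.3] top@z [ 589.1 -236.4]
bigpin [ 552.1 -247.5   50.7] gap 3.3 scene@z [ 542.3 -253.5] top@z [ 549.  -243.4]
smpin [ 448.2 -258.5   49. ] gap 6.7 scene@z [ 440.6 -266.1] top@z [ 444.9 -252.6]
dowN [ 409.7 -262.7   54.2] gap 6.1 scene@z [ 400.5 -271.3] top@z [ 406.9 -256.3]
ply ((501.2598876953125, -251.72811889648438), (250.78025817871094, 97.86791229248047), 6.556446075439453)
80 (356, 283, 13, 13) [361.9 289.1] 28.2 [446.8 -63.7   3. ]
80 (289, 277, 20, 20) [298.7 286.8] 42.8 [450.7  73.7   3. ]
100 (356, 284, 12, 12) [362.  289.3] 25.9 [446.4 -63.8   3. ]
100 (290, 278, 19, 18) [298.8 286.9] 40.6 [450.5  73.4   3. ]
120 (357, 284, 11, 11) [362.2 289.4] 23.4 [446.2 -64.3   3. ]
120 (290, 278, 18, 18) [298.6 286.6] 37.8 [451.1  73.9   3. ]
```

View pics/c3.png

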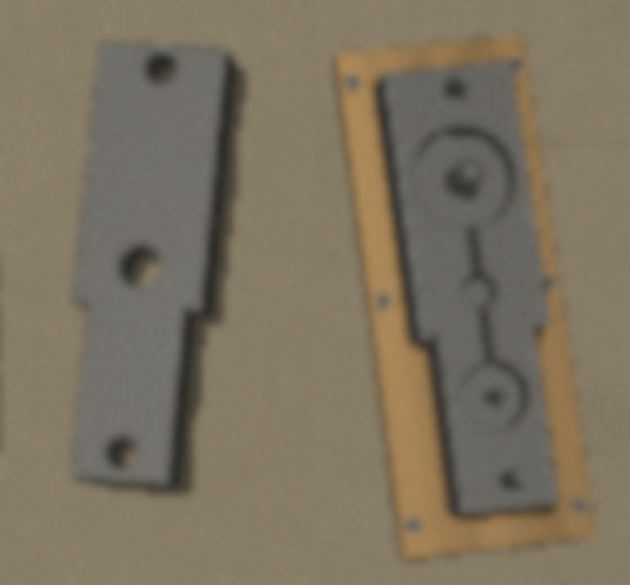

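The top view shows the cover underside-down: dowel holes at crop (160,68) and (122,452), pour hole at (141,266), wide end up (+x). The base beside it is oriented the same way. Next I check the top-view fit against the scene camera.

Run:
```python
from m import *
yaw=np.radians(6.45);c=np.array([500.6,-251.2])
ey=np.array([np.cos(yaw),np.sin(yaw)]);ex=np.array([np.sin(yaw),-np.cos(yaw)])
o=c-3*ey; print("origin",o)
def W(x,y,z): return np.r_[o+x*ex+y*ey,z]/1000
L=[("plyNL",(-48,-122,9),(361.9,394.5)),("plyNR",(48,-122,9),(425.7,427.2)),("plyFR",(48,128,9),(500.2,311.7)),("plyFL",(-48,128,9),(446,288.6)),("dowF tip",(0,98,70),(468.8,284.5)),("dowN tip",(0,-90,70),(407.4,367)),("bigpin",(0,55,62),(455.3,304.8)),("topNL",(-24,-104,46),(235+435/2.9,230+435/2.9)),("topNR",(24,-104,46),(235+528/2.9,230+472/2.9)),("topFR",(32,110,46),(235+737/2.9,230+205/2.9)),("topFL",(-32,110,46),(235+625/2.9,230+158/2.9))]
for n,P,px in L: print(n,"scene pred",np.round(proj(s,W(*P))[0],1),"seen",np.round(px,1),"top pred",np.round(proj(t,W(*P))[0],1))
for n,P in(("big",(450.8,73.6)),("small",(446.4,-64))): print(n,np.round(proj(s,[[P[0]/1e3,P[1]/1e3,z] for z in(0,.03)]),1).tolist())
h=hsv(s);m=cv2.inRange(h,(8,110,50),(30,255,255))
for c in blobs(m,20): print(cv2.boundingRect(c))
# cover holes: dark blobs in top
g=t["image"].max(2)
m=cv2.inRange(g,0,80)
for c in blobs(m,6):
    x,y,w,hh=cv2.boundingRect(c)
    if 190<x<240 and 195<y<300: print("hole",(x,y,w,hh),np.round(onplane(t,[[x+w/2-.5,y+hh/2-.5]],.027)[0]*1000,1))
```

```text
origin [ 497.6189892  -251.53700835]
plyNL scene pred [356.7 391.6] seen [361.9 394.5] top pred [433.4 324.5]
plyNR scene pred [421.8 425.8] seen [425.7 427.2] top pred [476.8 319.4]
plyFR scene pred [498.2 309.4] seen [500.2 311.7] top pred [460.5 207.4]
plyFL scene pred [441.7 286.2] seen [446.  288.6] top pred [418.4 211.6]
dowF tip scene pred [467.2 278.3] seen [468.8 284.5] top pred [447.9 216.6]
dowN tip scene pred [404.7 360.9] seen [407.4 367. ] top pred [460.6 305.9]
bigpin scene pred [454.  299.2] seen [455.3 304.8] top pred [449.9 237.3]
topNL scene pred [381.1 372.4] seen [385. 380.] top pred [447.3 314.4]
topNR scene pred [414.6 389.2] seen [417.1 392.8] top pred [469.6 311.8]
topFR scene pred [488.  294.2] seen [489.1 300.7] top pred [458.9 212.1]
topFL scene pred [448.8 278.3] seen [450.5 284.5] top pred [429.9 215. ]
big [[250.5, 272.9], [248.8, 258.8]]
small [[309.6, 312.4], [309.0, 297.9]]
(321, 432, 89, 48)
(601, 324, 39, 32)
(304, 295, 15, 23)
(241, 254, 23, 27)
(247, 91, 12, 23)
hole (204, 287, 5, 7) [439.5 270.9  27. ]
hole (207, 245, 7, 8) [529.4 266.1  27. ]
hole (213, 203, 21, 96) [525.3 237.5  27. ]
hole (212, 202, 7, 6) [627.3 259.7  27. ]
```

The scene residuals and the 2% short base outline both say the base's flat top is at world z=37 mm, so its frame origin is at the table. I refit on that plane and write the move helper.

```bash
cat > go.py <<'E'
import sys,numpy as np
from rig import status
from scipy.spatial.transform import Rotation as R
# usage: go.py x y z(mm) closing_dir(deg, world)  -> tool-frame shift & turn
s=status.observe(); w,x,y,z=s["tcp_rot"]; r=R.from_quat([x,y,z,w]).as_matrix()
d=np.array([float(a) for a in sys.argv[1:4]])/1000-s["eef_pos"]
a=np.degrees(np.arctan2(r[1,1],r[0,1]))
print("pos",np.round(s["eef_pos"],4),"ydir",round(a,2),"tilt",np.round(r[:2,2],4),"shift",np.round(r.T@d,4),"t",s["time"])
if len(sys.argv)>4:
    q=(float(sys.argv[4])-a+180)%360-180; print("turn rad",round(-np.radians(q),4), "q7",round(s["q"][6],2))
E
python3 - <<'E'
from m import *
h=hsv(t);x0,y0,x1,y1=420,200,480,325
for vlo in(75,80,85):
    m=cv2.inRange(h[y0:y1,x0:x1],(0,0,vlo),(180,60,135));m=cv2.morphologyEx(m,cv2.MORPH_CLOSE,np.ones((3,3)))
    c=max(blobs(m),key=cv2.contourArea).astype(float)[:,0]+[x0,y0]
    P=onplane(t,c,.037)[:,:2].astype(np.float32)*1000
    print(vlo,cv2.minAreaRect(P))
yaw=np.radians(6.45);c=np.array([501,-251.7])
ey=np.array([np.cos(yaw),np.sin(yaw)]);ex=np.array([np.sin(yaw),-np.cos(yaw)])
o=c-3*ey; print("origin",o)
def W(x,y,z): return np.r_[o+x*ex+y*ey,z]/1000
L=[("plyNL",(-48,-122,9),(361.9,394.5)),("plyNR",(48,-122,9),(425.7,427.2)),("plyFR",(48,128,9),(500.2,311.7)),("plyFL",(-48,128,9),(446,288.6)),("dowF tip",(0,98,61),(468.8,284.5)),("dowN tip",(0,-90,61),(407.4,367)),("bigpin",(0,55,53),(455.3,304.8)),("topNL",(-24,-104,37),(385,380)),("topNR",(24,-104,37),(417.1,392.8)),("topFR",(32,110,37),(489.1,300.7)),("topFL",(-32,110,37),(450.5,284.5))]
for n,P,px in L: print(n,"scene diff",np.round(np.array(px)-proj(s,W(*P))[0],1))
E
python3 go.py 451 74 110 96.45
```

```text
75 ((500.9843444824219, -251.25025939941406), (212.92364501953125, 67.65007781982422), 5.0937910079956055)
80 ((500.9956970214844, -251.37771606445312), (212.92364501953125, 67.39415740966797), 5.0937910079956055)
85 ((501.1488952636719, -253.95611572265625), (212.5535888671875, 66.64241027832031), 6.301032066345215)
origin [ 498.0189892  -252.03700835]
plyNL scene diff [4.7 2.9]
plyNR scene diff [3.4 1.3]
plyFR scene diff [1.6 2.3]
plyFL scene diff [3.9 2.4]
dowF tip scene diff [2.  1.5]
dowN tip scene diff [2.8 1.3]
bigpin scene diff [1.7 0.9]
topNL scene diff [3.8 3. ]
topNR scene diff [ 2.7 -0.9]
topFR scene diff [1.6 2. ]
topFL scene diff [2.  1.7]
pos [0.2547 0.5706 0.2308] ydir 65.95 tilt [-0.0003 -0.0008] shift [-0.3817 -0.3733  0.1211] t 0.2
turn rad -0.5323 q7 -0.09
```

>>> drive_tool:
  motion:
    - [[-0.381,-0.373,0,-0.532,1],[-0.381,-0.373,0,-0.532,1],[-0.381,-0.373,0,-0.532,1],[-0.381,-0.373,0,-0.532,1],[-0.381,-0.373,0,-0.532,1],[-0.381,-0.373,0,-0.532,1],[-0.381,-0.373,0,-0.532,1],[-0.381,-0.373,0,-0.532,1],[-0.381,-0.373,0,-0.532,1],[-0.381,-0.373,0.12,-0.532,0],[-0.381,-0.373,0.12,-0.532,0],[-0.381,-0.373,0.12,-0.532,0]]

```text
time: 1.7
eef_pos: [0.4478, 0.0739, 0.1084]
tcp_rot: [-0.004, -0.056, 0.998, -0.001]
ft_force: [0.3, 0.2, 1.7]
opening: 0.0429
grasp_force: 0.0
```

```bash
python3 go.py 451 74 65 96.45
python3 - <<'E'
from h import *
t=viewer.get_image("top");s=viewer.get_image("scene")
p=status.observe()["eef_pos"]
for d in(t,s): print(np.round(proj(d,[p])[0],1))
a=cv2.resize(t["image"][220:340,240:360,::-1],None,fx=5,fy=5,interpolation=cv2.INTER_CUBIC)[:,:400] if 0 else t["image"][230:330,250:350,::-1]
b=s["image"][200:300,200:300,::-1]
cv2.imwrite("pics/c4.png",cv2.resize(np.hstack([a,b]),None,fx=4,fy=4,interpolation=cv2.INTER_CUBIC))
E
```

```text
pos [0.4478 0.0739 0.1084] ydir 96.42 tilt [-0.007  -0.0028] shift [-0.0035 -0.0002  0.0434] t 1.7
turn rad -0.0005 q7 1.44
[295.1 281.8]
[243.4 216.4]
```

View pics/c4.png

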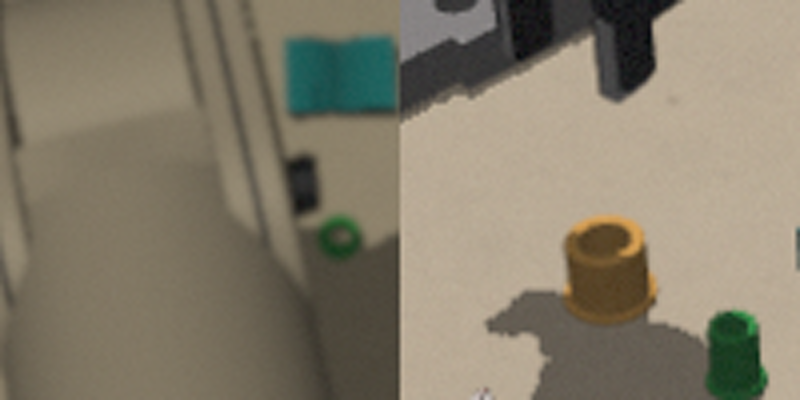

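Fingertips show in the scene crop at about (627,85) and (527,45). Their mid is within ~2 px of the projected TCP, so the calibration is good enough. Descending on the big hub.

>>> drive_tool:
  motion:
    - [[0,0,0,0,0.4],[-0.003,0,0.03,0,0.4],[-0.003,0,0.06,0,0.4],[-0.003,0,0.08,0,0.4],[-0.003,0,0.095,0,0.4],[-0.003,0,0.095,0,0.4],[-0.003,0,0.095,0,0.4],[-0.003,0,0.095,0,-0.5],[-0.003,0,0.095,0,-0.5],[-0.003,0,0.095,0,-0.5],[-0.003,0,0.095,0,-0.5],[-0.003,0,0.095,0,-0.5]]
  squeeze: 40

```text
time: 3.3
eef_pos: [0.4542, 0.0754, 0.0173]
tcp_rot: [0.001, -0.056, 0.998, 0.0]
ft_force: [-4.2, -0.6, 8.8]
opening: 0.0321
grasp_force: 38.8
```

```bash
python3 go.py 451 74 100 96.45
python3 - <<'E'
from h import *
s=viewer.get_image("scene");b=s["image"][190:290,200:300,::-1]
cv2.imwrite("pics/c5.png",cv2.resize(b,None,fx=5,fy=5,interpolation=cv2.INTER_CUBIC))
E
```

```text
pos [0.4542 0.0754 0.0173] ydir 96.43 tilt [0.0011 0.0007] shift [ 0.0032 -0.001  -0.0827] t 3.3
turn rad -0.0003 q7 1.5
```

View pics/c5.png

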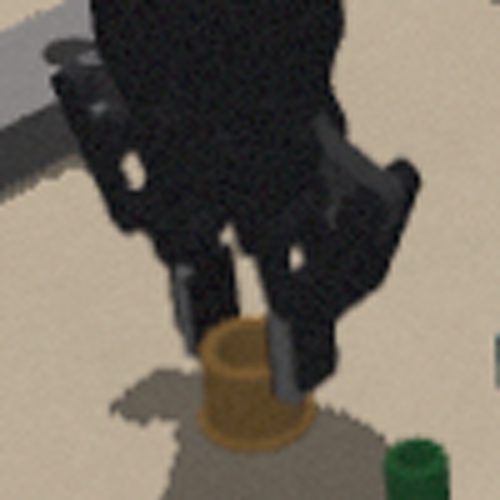

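The scene crop shows the fingers astride the big hub, with the fingertip mid about 3-4 mm further +x than the hub axis (hub top centre at crop (252,345)). I regrip centred.

>>> drive_tool:
  motion:
    - [[0,0,0,0,0.2],[0,0,0,0,0.2],[0,0,0,0,0.2],[0.004,0,0.001,0,0.2],[0.004,0,0.001,0,0.2],[0.004,0,0.001,0,-0.5],[0.004,0,0.001,0,-0.5],[0.004,0,0.001,0,-0.5],[0.004,0,0.001,0,-0.5],[0.004,0,0.001,0,-0.5]]

```text
time: 4.6
eef_pos: [0.4497, 0.0748, 0.0156]
tcp_rot: [-0.0, -0.056, 0.998, 0.0]
ft_force: [-2.4, -1.1, 5.1]
opening: 0.0321
grasp_force: 39.2
```

```bash
python3 go.py 451 74 100 96.45
python3 - <<'E'
from h import *
s=viewer.get_image("scene");b=s["image"][190:290,200:300,::-1]
cv2.imwrite("pics/c6.png",cv2.resize(b,None,fx=5,fy=5,interpolation=cv2.INTER_CUBIC))
h=cv2.cvtColor(s["image"],cv2.COLOR_RGB2HSV);m=cv2.inRange(h,(8,110,40),(30,255,255))
print([cv2.boundingRect(c) for c in cv2.findContours(m,0,1)[0] if cv2.contourArea(c)>60])
E
```

```text
pos [0.4497 0.0748 0.0156] ydir 96.43 tilt [-0.      0.0003] shift [-0.0012 -0.0009 -0.0844] t 4.6
turn rad -0.0003 q7 1.5
[(321, 432, 89, 48), (601, 324, 39, 32), (304, 295, 15, 23), (239, 253, 24, 27)]
```

```bash
python3 go.py 552.5 -245 90 96.45
```

```text
pos [0.4497 0.0748 0.0156] ydir 96.44 tilt [-0.0001  0.0003] shift [-0.0663 -0.3293 -0.0745] t 4.65
turn rad -0.0003 q7 1.5
```

>>> drive_tool:
  motion:
    - [[0,0,-0.05,0,-0.5],[0,0,-0.095,0,-0.5],[-0.012,-0.06,-0.095,0,-0.5],[-0.024,-0.12,-0.095,0,-0.5],[-0.036,-0.18,-0.095,0,-0.5],[-0.048,-0.24,-0.095,0,-0.5],[-0.06,-0.3,-0.09,0,-0.5],[-0.066,-0.329,-0.082,0,-0.5],[-0.066,-0.329,-0.075,0,-0.5],[-0.066,-0.329,-0.075,0,-0.5],[-0.066,-0.329,-0.075,0,-0.5],[-0.066,-0.329,-0.075,0,-0.5]]

```text
time: 6.15
eef_pos: [0.5524, -0.2438, 0.0908]
tcp_rot: [0.0, -0.057, 0.998, 0.0]
ft_force: [-0.5, -0.2, -0.4]
opening: 0.0325
grasp_force: 40.1
```

```bash
python3 go.py 552.5 -245 90 96.45
python3 - <<'E'
from h import *
t=viewer.get_image("top");s=viewer.get_image("scene");b=s["image"][230:350,400:520,::-1]
cv2.imwrite("pics/c7.png",cv2.resize(b,None,fx=5,fy=5,interpolation=cv2.INTER_CUBIC))
p=status.observe()["eef_pos"]
f=p-[0,0,.0156]; print("foot pred scene",proj(s,[f,f+[0,0,.003],f+[0,0,.03]]).round(1).tolist())
h=cv2.cvtColor(s["image"],cv2.COLOR_RGB2HSV);m=cv2.inRange(h,(8,130,40),(30,255,255));m[:,:415]=0;m[320:]=0
print([cv2.boundingRect(c) for c in cv2.findContours(m,0,1)[0] if cv2.contourArea(c)>30])
E
```

```text
pos [ 0.5524 -0.2438  0.0908] ydir 96.51 tilt [0.0008 0.0005] shift [ 0.     -0.0012  0.0008] t 6.15
turn rad 0.001 q7 2.22
foot pred scene [[454.6, 291.9], [454.8, 290.3], [457.4, 275.6]]
[(443, 269, 27, 32)]
```

View pics/c7.png

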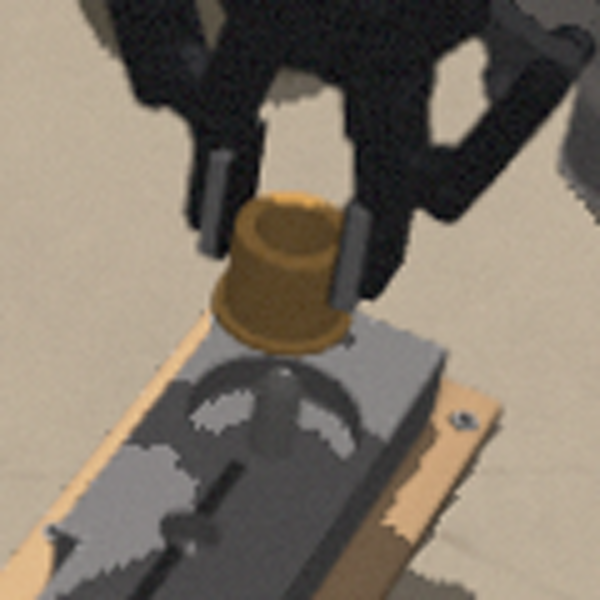

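The scene crop shows the big hub held upright just over the big cavity, flange centre at crop (283,308) and pin tip at (282,372). Its bias against the predicted pixels matches the pin's, so the two are aligned within ~1.5 mm. Lowering.

>>> drive_tool:
  motion:
    - [[0,-0.001,0,0,-0.5],[0,-0.001,0.012,0,-0.5],[0,-0.001,0.024,0,-0.5],[0,-0.001,0.036,0,-0.5],[0,-0.001,0.043,0,-0.5],[0,-0.001,0.048,0,-0.5],[0,-0.001,0.05,0,-0.5],[0,-0.001,0.05,0,-0.5]]

```text
time: 7.25
eef_pos: [0.5523, -0.2459, 0.0407]
tcp_rot: [0.0, -0.056, 0.998, 0.0]
ft_force: [-1.8, 0.6, 3.0]
opening: 0.0325
grasp_force: 40.4
```

>>> drive_tool:
  motion:
    - [[0,0,0,0,0.2],[0,0,0,0,0.2],[0,0,0,0,0.2],[0,0,-0.03,0,0.2],[0,0,-0.07,0,0.1],[0,0,-0.07,0,0.1]]

```text
time: 8.0
eef_pos: [0.5539, -0.2467, 0.1135]
tcp_rot: [0.003, -0.056, 0.998, -0.001]
ft_force: [0.9, 0.3, -0.1]
opening: 0.047
grasp_force: 0.0
```

```bash
python3 go.py 446.5 -63 60 96.45
python3 - <<'E'
from h import *
s=viewer.get_image("scene")
h=cv2.cvtColor(s["image"],cv2.COLOR_RGB2HSV);m=cv2.inRange(h,(8,130,40),(30,255,255));m[:,:415]=0;m[330:]=0
print([cv2.boundingRect(c) for c in cv2.findContours(m,0,1)[0] if cv2.contourArea(c)>30])
print(proj(s,[[.5525,-.2458,.055],[.5525,-.2458,.037]]).round(1).tolist())
E
```

```text
pos [ 0.5539 -0.2467  0.1135] ydir 96.41 tilt [ 0.0053 -0.0013] shift [0.0865 0.1947 0.0526] t 8.0
turn rad -0.0007 q7 2.21
[(440, 296, 27, 29)]
[[453.7, 302.9], [452.1, 312.0]]
```

>>> drive_tool:
  motion:
    - [[0.03,0.06,0,0,0.1],[0.054,0.12,0,0,0.1],[0.08,0.18,0,0,0.1],[0.0848,0.1938,0.02,0,0.1],[0.0848,0.1938,0.05,0,0.1],[0.0848,0.1938,0.08,0,0.1],[0.0848,0.1938,0.095,0,0.1],[0.0848,0.1938,0.095,0,0.1],[0.0848,0.1938,0.095,0,0.1]]

```text
time: 9.18
eef_pos: [0.4468, -0.0629, 0.016]
tcp_rot: [0.0, -0.056, 0.998, 0.0]
ft_force: [-0.1, 1.1, -0.3]
opening: 0.047
grasp_force: 0.0
```

```bash
python3 go.py 446.5 -63 15.6 96.45
python3 - <<'E'
from h import *
s=viewer.get_image("scene");b=s["image"][240:340,260:360,::-1]
cv2.imwrite("pics/c8.png",cv2.resize(b,None,fx=5,fy=5,interpolation=cv2.INTER_CUBIC))
p=np.array(status.observe()["eef_pos"]);p[2]=0
print(proj(s,[p,p+[0,0,.003],p+[0,0,.03]]).round(1).tolist())
E
```

```text
pos [ 0.4468 -0.0629  0.016 ] ydir 96.41 tilt [0.0009 0.0001] shift [ 0.0003 -0.0001  0.0004] t 9.175
turn rad -0.0006 q7 1.85
[[309.2, 311.9], [309.1, 310.4], [308.6, 297.4]]
```

View pics/c8.png

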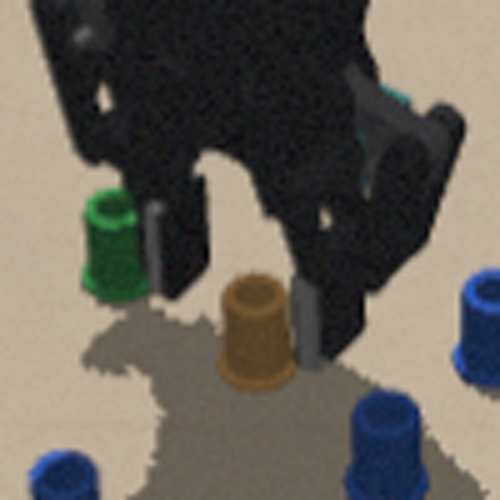

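The scene crop shows the brass small hub between the pads, rim at crop (256,290) and flange at (257,370). The green and blue look-alikes are clear of the fingers. Grip and lift.

>>> drive_tool:
  motion:
    - [[0,0,0,0,-0.8],[0,0,0,0,-0.8],[0,0,0,0,-0.8],[0,0,0,0,-0.8],[0,0,0,0,-0.8],[0,0,0,0,-0.8]]

```text
time: 9.98
eef_pos: [0.4468, -0.0627, 0.016]
tcp_rot: [0.001, -0.056, 0.998, 0.0]
ft_force: [-1.5, -0.1, 6.7]
opening: 0.0179
grasp_force: 38.8
```

```bash
python3 go.py 448.3 -257.7 92 96.45
```

```text
pos [ 0.4468 -0.0627  0.016 ] ydir 96.43 tilt [0.0012 0.0005] shift [ 0.0202 -0.194  -0.076 ] t 9.975
turn rad -0.0004 q7 1.85
```

>>> drive_tool:
  motion:
    - [[0,0,-0.05,0,-0.8],[0,0,-0.095,0,-0.8],[0.006,-0.06,-0.095,0,-0.8],[0.012,-0.12,-0.095,0,-0.8],[0.018,-0.175,-0.09,0,-0.8],[0.0202,-0.194,-0.08,0,-0.8],[0.0202,-0.194,-0.076,0,-0.8],[0.0202,-0.194,-0.076,0,-0.8],[0.0202,-0.194,-0.076,0,-0.8]]

```text
time: 11.1
eef_pos: [0.4484, -0.2565, 0.0916]
tcp_rot: [0.0, -0.057, 0.998, 0.0]
ft_force: [0.1, 0.0, -0.4]
opening: 0.0181
grasp_force: 39.5
```

```bash
python3 go.py 448.3 -257.7 41 96.45
python3 - <<'E'
from h import *
t=viewer.get_image("top");s=viewer.get_image("scene");b=s["image"][280:400,370:490,::-1]
cv2.imwrite("pics/c9.png",cv2.resize(b,None,fx=5,fy=5,interpolation=cv2.INTER_CUBIC))
p=status.observe()["eef_pos"]
f=p-[0,0,.016]; print("foot pred scene",proj(s,[f,f+[0,0,.003],f+[0,0,.03]]).round(1).tolist(),"pin pred",proj(s,[[.4483,-.2577,.053],[.4483,-.2577,.025]]).round(1).tolist())
E
```

```text
pos [ 0.4484 -0.2565  0.0916] ydir 96.54 tilt [0.0005 0.0007] shift [ 0.0002 -0.0012  0.0506] t 11.1
turn rad 0.0015 q7 2.28
foot pred scene [[420.3, 337.8], [420.5, 336.2], [422.6, 321.1]] pin pred [[419.1, 350.1], [417.1, 364.3]]
```

View pics/c9.png

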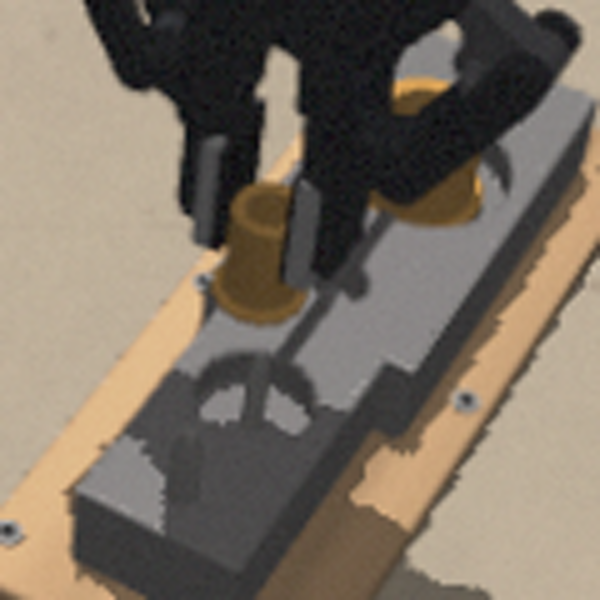

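The small hub hangs over the small cavity, flange centre at crop (262,293) and pin tip at (262,358). The pin sits ~1 px to the right of my model, so I nudge about 1 mm and lower.

>>> drive_tool:
  motion:
    - [[-0.0008,-0.0012,0,0,-0.8],[-0.0008,-0.0012,0.012,0,-0.8],[-0.0008,-0.0012,0.024,0,-0.8],[-0.0008,-0.0012,0.034,0,-0.8],[-0.0008,-0.0012,0.042,0,-0.8],[-0.0008,-0.0012,0.047,0,-0.8],[-0.0008,-0.0012,0.05,0,-0.8],[-0.0008,-0.0012,0.0505,0,-0.8],[-0.0008,-0.0012,0.0505,0,-0.8]]

```text
time: 12.32
eef_pos: [0.4489, -0.2589, 0.0411]
tcp_rot: [0.0, -0.056, 0.998, 0.0]
ft_force: [-2.8, 0.6, 4.3]
opening: 0.018
grasp_force: 40.0
```

>>> drive_tool:
  motion:
    - [[0,0,0,0,-0.1],[0,0,0,0,-0.1],[0,0,0,0,-0.1],[0,0,-0.03,0,-0.1],[0,0,-0.08,0,-0.1],[0,0,-0.13,0,0.5],[0,0,-0.13,0,1],[0,0,-0.13,0,1]]

```text
time: 13.32
eef_pos: [0.4486, -0.2585, 0.1702]
tcp_rot: [-0.0, -0.056, 0.998, 0.0]
ft_force: [-0.0, 1.0, -0.3]
opening: 0.085
grasp_force: 0.0
```

```bash
python3 go.py 537 266.3 120 86.4
python3 - <<'E'
from m import *
h=hsv(t);x0,y0,x1,y1=185,190,240,305
for v,sl in((85,45),(90,40),(80,42),(95,38)):
    m=cv2.inRange(h[y0:y1,x0:x1],(0,0,v),(180,sl,150));m=cv2.morphologyEx(m,cv2.MORPH_CLOSE,np.ones((5,5)))
    c=max(blobs(m),key=cv2.contourArea).astype(float)[:,0]+[x0,y0]
    P=onplane(t,c,.027)[:,:2].astype(np.float32)*1000
    a=np.radians(-3.7);e=np.array([np.cos(a),np.sin(a)]);n=np.array([-e[1],e[0]])
    q=P-[529,266];Y=q@e;X=q@n
    out=[]
    for lo,hi,sg in((-10,100,1),(-10,100,-1),(-95,-30,1),(-95,-30,-1)):
        k=(Y>lo)&(Y<hi)&(X*sg>15); f=np.polyfit(Y[k],X[k],1); out.append((round(np.degrees(np.arctan(f[0]))-3.7,2),round(f[1],1)))
    print(v,out,"ends",Y.min(),Y.max(),cv2.minAreaRect(P))
s=viewer.get_image("scene");b=s["image"][270:390,380:500,::-1]
cv2.imwrite("pics/c10.png",cv2.resize(b,None,fx=5,fy=5,interpolation=cv2.INTER_CUBIC))
E
```

```text
pos [ 0.4486 -0.2585  0.1702] ydir 96.44 tilt [-0.0002  0.0005] shift [-0.1467  0.5116  0.0505] t 13.325
turn rad 0.1753 q7 2.22
85 [(np.float64(-3.09), np.float64(29.5)), (np.float64(-3.19), np.float64(-31.5)), (np.float64(-3.42), np.float64(21.3)), (np.float64(-2.84), np.float64(-23.1))] ends -105.22827839446448 110.32983942988255 ((531.5204467773438, 265.34912109375), (63.936622619628906, 215.5819549560547), 86.25348663330078)
90 [(np.float64(-3.24), np.float64(29.0)), (np.float64(-3.03), np.float64(-31.3)), (np.float64(-2.81), np.float64(21.3)), (np.float64(-3.13), np.float64(-23.2))] ends -103.79458333671096 109.56920222512215 ((531.831298828125, 265.0962829589844), (63.30266571044922, 213.4078826904297), 86.20648956298828)
80 [(np.float64(-3.09), np.float64(29.0)), (np.float64(-3.11), np.float64(-31.8)), (np.float64(-3.45), np.float64(21.2)), (np.float64(-3.21), np.float64(-23.9))] ends -104.71146085183958 110.02537836536703 ((531.556640625, 264.8266296386719), (63.79692840576172, 214.6704864501953), 86.50149536132812)
95 [(np.float64(-3.34), np.float64(28.6)), (np.float64(-2.8), np.float64(-30.8)), (np.float64(-2.88), np.float64(21.0)), (np.float64(-3.72), np.float64(-23.4))] ends -103.79458333671096 109.56920222512215 ((531.8446655273438, 265.0146484375), (61.59434509277344, 213.18051147460938), 86.67619323730469)
```

View pics/c10.png

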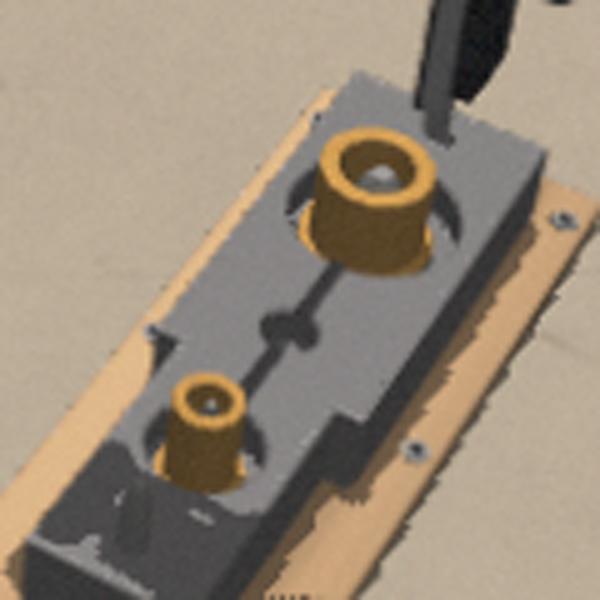

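Both brass hubs are seated with their pins centred in the bores: big at crop (378,175), small at (209,402). Next is the cover; edge fits give it a yaw of about -3.2°.

>>> drive_tool:
  motion:
    - [[-0.018,0.06,-0.01,0.08,1],[-0.036,0.12,-0.01,0.16,1],[-0.054,0.18,-0.01,0.168,1],[-0.072,0.24,0,0.168,1],[-0.09,0.3,0,0.168,1],[-0.107,0.36,0,0.168,1],[-0.124,0.42,0,0.168,1],[-0.141,0.48,0,0.168,1],[-0.1467,0.5113,0.03,0.168,1],[-0.1467,0.5113,0.06,0.168,1],[-0.1467,0.5113,0.09,0.168,1],[-0.1467,0.5113,0.09,0.168,1]]

```text
time: 14.88
eef_pos: [0.5351, 0.2644, 0.0772]
tcp_rot: [-0.003, 0.028, 1.0, -0.002]
ft_force: [0.0, 0.0, 0.7]
opening: 0.0855
grasp_force: 0.0
```

```bash
python3 go.py 537 266 4 86.8
python3 - <<'E'
from m import *
h=hsv(t);x0,y0,x1,y1=420,200,480,325
for v,sl in((80,60),(85,60),(80,70),(75,50)):
    m=cv2.inRange(h[y0:y1,x0:x1],(0,0,v),(180,sl,135));m=cv2.morphologyEx(m,cv2.MORPH_CLOSE,np.ones((5,5)))
    c=max(blobs(m),key=cv2.contourArea).astype(float)[:,0]+[x0,y0]
    P=onplane(t,c,.037)[:,:2]*1000
    a=np.radians(6.5);e=np.array([np.cos(a),np.sin(a)]);n=np.array([-e[1],e[0]])
    q=P-[498.2,-252.2];Y=q@e;X=q@n
    out=[]
    for lo,hi,sg in((-10,100,1),(-10,100,-1),(-95,-30,1),(-95,-30,-1)):
        k=(Y>lo)&(Y<hi)&(X*sg>15); f=np.polyfit(Y[k],X[k],1); out.append((round(float(np.degrees(np.arctan(f[0])))+6.5,2),round(float(f[1]),1)))
    print(v,out,"ends",Y.min(),Y.max())
m=cv2.inRange(h,(8,85,120),(25,255,255)); m[:,:415]=0; m[:,485:]=0; m[:200]=0; m[330:]=0
c=np.vstack(blobs(m,10)).astype(float)[:,0]; q=onplane(t,c,.009)[:,:2]*1000-[498.2,-252.2];Y=q@e;X=q@n
for sg in(1,-1):
    k=(X*sg>44)&(Y>-110)&(Y<115);f=np.polyfit(Y[k],X[k],1);print("ply",np.degrees(np.arctan(f[0]))+6.5,f[1],k.sum())
E
```

```text
pos [0.5351 0.2644 0.0772] ydir 86.8 tilt [-0.0058 -0.0038] shift [-0.0022  0.002   0.0732] t 14.875
turn rad -0.0 q7 1.09
80 [(6.0, 31.1), (2.0, -45.1), (6.77, 22.8), (3.81, -43.9)] ends -104.07478212976709 146.77262643264822
85 [(6.54, 29.9), (2.0, -45.1), (5.85, 21.3), (3.81, -43.9)] ends -103.58637649780141 146.77262643264822
80 [(6.0, 31.1), (-2.36, -61.7), (6.77, 22.8), (-1.91, -61.6)] ends -132.2746900316375 146.77262643264822
75 [(6.42, 31.3), (7.13, -30.3), (6.84, 23.3), (6.5, -21.8)] ends -103.83045300064046 108.73867219319337
ply 6.588448954459669 47.91882064661432 101
ply 6.53077971409232 -47.284471837781 96
```

>>> drive_tool:
  motion:
    - [[0,0,0,0,1],[0,0,0.025,0,1],[0,0,0.05,0,1],[0,0,0.068,0,1],[0,0,0.075,0,1],[0,0,0.075,0,1],[0,0,0.075,0,0.2],[0,0,0.075,0,0.2],[0,0,0.075,0,0.2],[0,0,0.075,0,0.2],[0,0,0.075,0,0.2]]
  squeeze: 70

```text
time: 16.25
eef_pos: [0.5382, 0.2657, 0.0073]
tcp_rot: [0.001, 0.028, 1.0, 0.0]
ft_force: [-1.8, -2.0, 6.4]
opening: 0.0621
grasp_force: 77.6
```

```bash
python3 go.py 537 266 100 86.8
python3 - <<'E'
from h import *
t=viewer.get_image("top");s=viewer.get_image("scene");b=s["image"][140:250,150:300,::-1]
cv2.imwrite("pics/c11.png",cv2.resize(b,None,fx=5,fy=5,interpolation=cv2.INTER_CUBIC))
E
```

```text
pos [0.5382 0.2657 0.0073] ydir 86.79 tilt [0.0017 0.0008] shift [ 0.0011  0.0003 -0.0927] t 16.25
turn rad -0.0003 q7 1.12
```

View pics/c11.png

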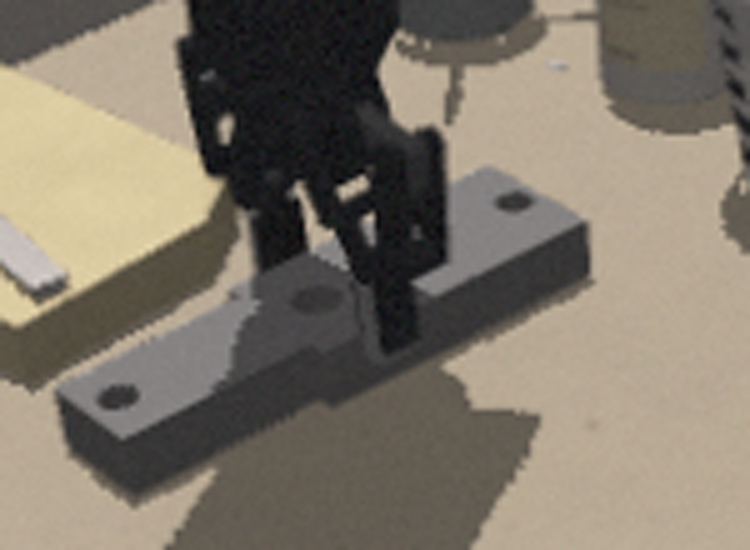

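Good grip: fingers across the wide part, dowel holes at crop (514,203) and (118,397), pour hole at (318,298). I check the cover's offset to the TCP using scene holes corrected for the known bias, before lifting.

```bash
python3 - <<'E'
from h import *
s=viewer.get_image("scene");t=viewer.get_image("top")
for n,p in(("far",(514,203)),("near",(118,397)),("pour",(318,298))):
    q=np.array([[ (p[0]+.5)/5-.5+150,(p[1]+.5)/5-.5+140]])
    print(n,onplane(s,q-[1.9,1.5],.027)[0].round(4))
g=t["image"].max(2);m=cv2.inRange(g,0,80)
for c in cv2.findContours(m,0,1)[0]:
    x,y,w,h=cv2.boundingRect(c)
    if 190<x<240 and 195<y<300: print((x,y,w,h),onplane(t,[[x+w/2-.5,y+h/2-.5]],.027)[0].round(4))
a=np.radians(6.55);ey=np.array([np.cos(a),np.sin(a)])
for y in(7,8,9,10): print(y,np.array([498.2,-252])+y*ey)
E
python3 go.py 507.2 -251 110 96.55
```

```text
far [0.6284 0.2645 0.027 ]
near [0.441  0.2748 0.027 ]
pour [0.532  0.2701 0.027 ]
(234, 299, 7, 7) [0.4148 0.2032 0.027 ]
(232, 280, 1, 1) [0.4616 0.2155 0.027 ]
(234, 278, 1, 1) [0.466  0.2114 0.027 ]
(233, 276, 2, 1) [0.4703 0.2126 0.027 ]
(226, 276, 5, 4) [0.4669 0.2244 0.027 ]
(235, 273, 1, 1) [0.4768 0.2096 0.027 ]
(228, 273, 1, 3) [0.4744 0.2246 0.027 ]
(237, 256, 3, 4) [0.5104 0.2043 0.027 ]
(236, 256, 1, 1) [0.5136 0.2087 0.027 ]
(238, 253, 1, 1) [0.5201 0.2046 0.027 ]
(238, 251, 1, 1) [0.5245 0.2048 0.027 ]
(212, 202, 5, 5) [0.6284 0.262  0.027 ]
7 [ 505.15430882 -251.20150842]
8 [ 506.14778151 -251.0874382 ]
9 [ 507.1412542  -250.97336797]
10 [ 508.13472689 -250.85929774]
pos [0.5382 0.2657 0.0073] ydir 86.78 tilt [0.0016 0.0008] shift [ 0.0018 -0.5175 -0.1032] t 16.45
turn rad -0.1705 q7 1.12
```

>>> drive_tool:
  motion:
    - [[0,0,-0.02,0,0.2],[0,0,-0.06,0,0.2],[0,0,-0.1,0,0.2],[0,-0.04,-0.11,-0.03,0.2],[0,-0.09,-0.11,-0.06,0.2],[0,-0.14,-0.11,-0.09,0.2],[0,-0.19,-0.11,-0.12,0.2],[0,-0.24,-0.11,-0.15,0.2],[0,-0.29,-0.11,-0.1705,0.2],[0,-0.34,-0.11,-0.1705,0.2],[0.001,-0.39,-0.11,-0.1705,0.2],[0.002,-0.43,-0.11,-0.1705,0.2]]

```text
time: 17.95
eef_pos: [0.511, -0.1657, 0.1171]
tcp_rot: [0.001, -0.057, 0.998, 0.0]
ft_force: [1.2, -0.2, -3.4]
opening: 0.0623
grasp_force: 78.1
```

```bash
python3 go.py 506.9 -251 97 96.55
```

```text
pos [ 0.511  -0.1657  0.1171] ydir 96.5 tilt [0.0014 0.0003] shift [ 0.0137 -0.0843  0.0201] t 17.95
turn rad -0.0009 q7 2.04
```

>>> drive_tool:
  motion:
    - [[0.006,-0.035,0,0,0.2],[0.011,-0.065,0,0,0.2],[0.0137,-0.082,0,0,0.2],[0.0137,-0.0835,0.01,0,0.2],[0.0137,-0.0835,0.02,0,0.2],[0.0137,-0.0835,0.02,0,0.2],[0.0137,-0.0835,0.02,0,0.2],[0.0137,-0.0835,0.02,0,0.2]]

```text
time: 18.95
eef_pos: [0.5076, -0.2478, 0.0961]
tcp_rot: [0.0, -0.058, 0.998, 0.0]
ft_force: [0.0, 0.7, -3.3]
opening: 0.0619
grasp_force: 78.0
```

```bash
python3 go.py 506.9 -251 97 96.55
python3 - <<'E'
from h import *
t=viewer.get_image("top");s=viewer.get_image("scene")
a=s["image"][255:415,360:520,::-1]
cv2.imwrite("pics/c12.png",cv2.resize(a,None,fx=3.7,fy=3.7,interpolation=cv2.INTER_CUBIC))
E
```

```text
pos [ 0.5076 -0.2478  0.0961] ydir 96.6 tilt [0.0005 0.0001] shift [ 0.001  -0.0031 -0.0009] t 18.95
turn rad 0.001 q7 2.24
```

View pics/c12.png

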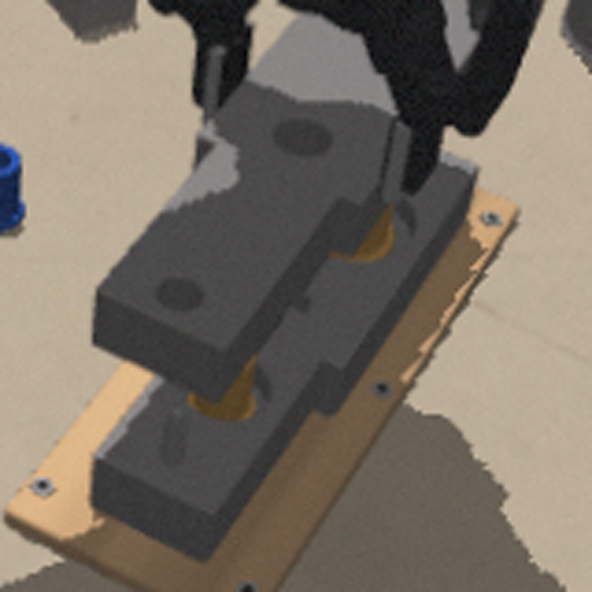

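The scene crop shows the cover held level over the base: near hole at crop (180,293), near corners (97,290) and (222,350). The base corners below are (95,455) and (208,510). Comparing both with their predictions.

Run:
```python
from h import *
s=viewer.get_image("scene")
p=np.array(status.observe()["eef_pos"])*1000
def F(o,yaw):
    a=np.radians(yaw);ey=np.array([np.cos(a),np.sin(a)]);ex=np.array([ey[1],-ey[0]])
    return lambda x,y,z:np.r_[o+x*ex+y*ey,z]/1000
a=np.radians(6.6);C=F(p[:2]-8.5*np.array([np.cos(a),np.sin(a)]),6.6);zu=p[2]-7.3
B=F(np.array([498.2,-252]),6.55)
px=lambda x,y:np.array([(x+.5)/3.7-.5+360,(y+.5)/3.7-.5+255])
for n,P,q in(("C hole",C(0,-90,zu+27),(180,293)),("C pour",C(0,0,zu+27),(303,137)),("C NL",C(-24,-104,zu+27),(97,289)),("C NR",C(24,-104,zu+27),(222,350)),
 ("C NRbot",C(24,-104,zu),(215,402)),("C NLbot",C(-24,-104,zu),(94,338)),("B NL",B(-24,-104,37),(93,456)),("B NR",B(24,-104,37),(208,510)),("B dow tip",B(0,-90,61),(176,412)),("B FR",B(32,110,37),(477,172))):
    print(n,(px(*q)-proj(s,[P])[0]).round(1))
```

```text
C hole [1.5 0.1]
C pour [1.3 0.3]
C NL [2.5 0. ]
C NR [ 0.4 -0.3]
C NRbot [ 0.7 -1.6]
C NLbot [ 2.9 -2.2]
B NL [3.4 0.9]
B NR [ 1.2 -1.2]
B dow tip [2.4 0.3]
B FR [1.2 2.6]
```

>>> drive_tool:
  motion:
    - [[0.0007,-0.003,0,-0.0035,0.2],[0.0007,-0.003,0.01,-0.0035,0.2],[0.0007,-0.003,0.02,-0.0035,0.2],[0.0007,-0.003,0.02,-0.0035,0.2],[0.0007,-0.003,0.02,-0.0035,0.2]]

```text
time: 19.73
eef_pos: [0.5069, -0.2512, 0.0757]
tcp_rot: [-0.0, -0.059, 0.998, 0.0]
ft_force: [-0.4, 0.4, -2.7]
opening: 0.0624
grasp_force: 78.0
```

```bash
python3 go.py 507.3 -251.8 44.3 96.8
```

```text
pos [ 0.5069 -0.2512  0.0757] ydir 96.77 tilt [-0.0002  0.    ] shift [-0.0003 -0.0007  0.0314] t 19.725
turn rad -0.0005 q7 2.26
```

Within 1 mm. Lowering gently.

>>> drive_tool:
  motion:
    - [[0,-0.0005,0.006,0,0.2],[0,-0.0005,0.012,0,0.2],[0,-0.0005,0.018,0,0.2],[0,-0.0005,0.023,0,0.2],[0,-0.0005,0.027,0,0.2],[0,-0.0005,0.029,0,0.2],[0,-0.0005,0.031,0,0.2],[0,-0.0005,0.032,0,0.2],[0,-0.0005,0.032,0,0.2]]

```text
time: 20.85
eef_pos: [0.507, -0.2517, 0.0443]
tcp_rot: [0.0, -0.059, 0.998, 0.0]
ft_force: [-3.7, 2.0, 5.4]
opening: 0.0622
grasp_force: 78.9
```

>>> drive_tool:
  motion:
    - [[0,0,0,0,1],[0,0,0,0,1],[0,0,0,0,1],[0,0,-0.04,0,1],[0,0,-0.1,0,1],[0,0.06,-0.13,0,1],[0,0.12,-0.13,0,1],[0,0.18,-0.13,0,1],[0,0.2,-0.13,0,1],[0,0.2,-0.13,0,1]]

```text
time: 22.1
eef_pos: [0.4834, -0.0514, 0.1739]
tcp_rot: [0.0, -0.061, 0.998, 0.0]
ft_force: [0.2, 0.0, -0.1]
opening: 0.0856
grasp_force: 0.0
```

```bash
python3 - <<'E'
from h import *
import pickle
t=viewer.get_image("top");s=viewer.get_image("scene");pickle.dump((t,s),open("im1.pkl","wb"))
a=cv2.resize(s["image"][265:425,360:510,::-1],None,fx=3.7,fy=3.7,interpolation=cv2.INTER_CUBIC)
cv2.imwrite("pics/c13.png",a)
E
python3 go.py 646 78.5 120 9.4
```

```text
pos [ 0.4835 -0.054   0.1739] ydir 96.73 tilt [ 0.0003 -0.0002] shift [-0.1769  0.1126  0.0539] t 22.2
turn rad 1.5241 q7 1.74
```

View pics/c13.png

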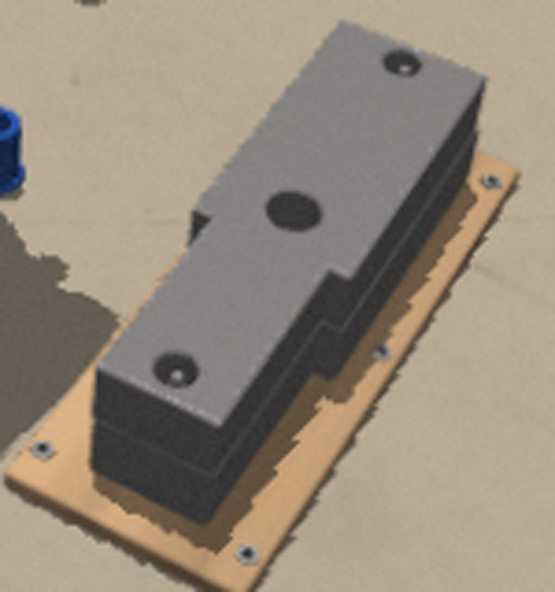

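The cover is closed flush, with both dowel tips visible in their holes at crop (177,372) and (402,64) and an even parting line. Now block 1.

>>> drive_tool:
  motion:
    - [[-0.03,0.02,0,0.17,0.5],[-0.06,0.04,0,0.34,0.5],[-0.09,0.06,0,0.51,0.5],[-0.12,0.08,0,0.68,0.5],[-0.15,0.1,0,0.85,0.5],[-0.177,0.1126,0,1.02,0.5],[-0.177,0.1126,0,1.19,0.5],[-0.177,0.1126,0.02,1.36,0.5],[-0.177,0.1126,0.04,1.53,0.5],[-0.177,0.1126,0.07,1.535,0.5],[-0.177,0.1126,0.09,1.535,0.5],[-0.177,0.1126,0.09,1.535,0.5]]
  squeeze: 50

```text
time: 23.7
eef_pos: [0.6452, 0.0786, 0.0823]
tcp_rot: [-0.001, 0.651, 0.759, -0.001]
ft_force: [0.1, 0.4, -0.0]
opening: 0.064
grasp_force: 0.0
```

```bash
python3 go.py 646 79 6 8.5
python3 - <<'E'
from h import *
s=viewer.get_image("scene")
b=s["image"][160:280,270:420,::-1]
cv2.imwrite("pics/c14.png",cv2.resize(b,None,fx=4.5,fy=4.5,interpolation=cv2.INTER_CUBIC))
h=cv2.cvtColor(s["image"],cv2.COLOR_RGB2HSV)
E
```

```text
pos [0.6452 0.0786 0.0823] ydir 8.78 tilt [-0.0025 -0.0011] shift [0.0004 0.001  0.0763] t 23.7
turn rad 0.0049 q7 0.2
```

That is 14 pictures viewed, so from here I check numerically only. Descend and grip block 1.

>>> drive_tool:
  motion:
    - [[0,0,0.02,0,0.5],[0,0,0.045,0,0.5],[0,0,0.066,0,0.5],[0,0,0.076,0,0.5],[0,0,0.076,0,0.5],[0,0,0.076,0,-0.6],[0,0,0.076,0,-0.6],[0,0,0.076,0,-0.6],[0,0,0.076,0,-0.6],[0,0,0.076,0,-0.6],[0,0,0.076,0,-0.6]]

```text
time: 25.12
eef_pos: [0.6466, 0.0798, 0.0089]
tcp_rot: [0.0, 0.651, 0.759, 0.001]
ft_force: [-0.1, 0.6, 6.6]
opening: 0.0286
grasp_force: 51.4
```

```bash
python3 go.py 552.8 -246 110 96.65
```

```text
pos [0.6466 0.0798 0.0089] ydir 8.83 tilt [0.0016 0.0006] shift [-0.3075 -0.1425 -0.1015] t 25.125
turn rad -1.5328 q7 0.23
```

>>> drive_tool:
  motion:
    - [[0,0,-0.05,0,-0.6],[0,0,-0.1,0,-0.6],[-0.035,-0.016,-0.12,-0.17,-0.6],[-0.07,-0.032,-0.12,-0.34,-0.6],[-0.105,-0.048,-0.12,-0.51,-0.6],[-0.14,-0.064,-0.12,-0.68,-0.6],[-0.175,-0.08,-0.12,-0.85,-0.6],[-0.21,-0.096,-0.12,-1.02,-0.6],[-0.245,-0.112,-0.12,-1.19,-0.6],[-0.28,-0.13,-0.12,-1.36,-0.6],[-0.3075,-0.142,-0.12,-1.53,-0.6],[-0.3075,-0.142,-0.1,-1.533,-0.6]]

```text
time: 26.62
eef_pos: [0.552, -0.25, 0.1089]
tcp_rot: [0.001, -0.057, 0.998, -0.001]
ft_force: [0.5, 1.4, -3.0]
opening: 0.0288
grasp_force: 50.7
```

>>> drive_tool:
  motion:
    - [[0,0,0,0,-0.6],[0,0,0,0,-0.6],[0,0,0,0,-0.6]]

```text
time: 27.0
eef_pos: [0.5533, -0.2456, 0.1085]
tcp_rot: [0.0, -0.058, 0.998, -0.0]
ft_force: [-0.6, -0.3, -2.5]
opening: 0.0289
grasp_force: 50.6
```

```bash
python3 go.py 552.2 -246 72.9 96.65
```

```text
pos [ 0.5533 -0.2456  0.1085] ydir 96.7 tilt [ 0.001  -0.0001] shift [ 0.0012 -0.0003  0.0356] t 27.0
turn rad 0.0009 q7 2.17
```

>>> drive_tool:
  motion:
    - [[0.001,0,0.01,0,-0.6],[0.001,0,0.02,0,-0.6],[0.001,0,0.028,0,-0.6],[0.001,0,0.033,0,-0.6],[0.001,0,0.036,0,-0.6],[0.001,0,0.036,0,-0.6],[0.001,0,0.036,0,-0.6]]

```text
time: 27.88
eef_pos: [0.5515, -0.2461, 0.0728]
tcp_rot: [-0.0, -0.058, 0.998, 0.0]
ft_force: [-5.8, 3.5, 9.4]
opening: 0.0285
grasp_force: 52.2
```

>>> drive_tool:
  motion:
    - [[0,0,0,0,0.1],[0,0,0,0,0.1],[0,0,0,0,0.1],[0,0,-0.03,0,0.1],[0,0,-0.07,0,0.3],[0,0,-0.07,0,0.5]]

```text
time: 28.62
eef_pos: [0.5535, -0.247, 0.145]
tcp_rot: [0.003, -0.058, 0.998, -0.001]
ft_force: [-0.3, 0.5, -0.0]
opening: 0.0637
grasp_force: 0.0
```

```bash
python3 go.py 632.6 -56.5 120 -23.4
python3 - <<'E'
import pickle
from h import *
t,s=pickle.load(open("im1.pkl","rb"))
h=cv2.cvtColor(t["image"],cv2.COLOR_RGB2HSV)
for lo in(115,125,132):
    x0,y0,x1,y1=342,190,378,220;m=cv2.inRange(h[y0:y1,x0:x1],(0,0,lo),(180,45,255))
    c=max(cv2.findContours(m,0,1)[0],key=cv2.contourArea)[:,0].astype(float)+[x0,y0]
    print(cv2.minAreaRect((onplane(t,c,.025)[:,:2]*1000).astype(np.float32)))
E
```

```text
pos [ 0.5535 -0.247   0.145 ] ydir 96.65 tilt [ 0.0055 -0.0015] shift [-0.1005  0.1801  0.0252] t 28.625
turn rad 2.0952 q7 2.16Traceback (most recent call last):
  File "<stdin>", line 7, in <module>
ValueError: max() iterable argument is empty
```

>>> drive_tool:
  motion:
    - [[-0.01,0.02,0,0.18,0.5],[-0.02,0.035,0,0.36,0.5],[-0.03,0.05,0,0.54,0.5],[-0.04,0.07,0,0.72,0.5],[-0.05,0.09,0,0.9,0.5],[-0.06,0.11,0,1.08,0.5],[-0.07,0.13,0,1.26,0.5],[-0.08,0.15,0,1.44,0.5],[-0.09,0.165,0,1.62,0.5],[-0.1015,0.1795,0,1.8,0.5],[-0.1015,0.1795,0.02,1.98,0.5],[-0.1015,0.1795,0.05,2.12,0.5]]

```text
time: 30.12
eef_pos: [0.6322, -0.0557, 0.0911]
tcp_rot: [0.0, 0.844, 0.537, 0.0]
ft_force: [0.4, 0.2, -0.6]
opening: 0.0641
grasp_force: 0.0
```

>>> drive_tool:
  motion:
    - [[0,0,0,0,0.5],[0,0,0,0,0.5],[0,0,0,0,0.5]]

```text
time: 30.5
eef_pos: [0.6324, -0.0563, 0.093]
tcp_rot: [0.0, 0.842, 0.539, 0.001]
ft_force: [0.1, 0.2, 1.2]
opening: 0.0642
grasp_force: 0.0
```

```bash
python3 go.py 632.6 -56.5 6 -25
python3 - <<'E'
from h import *
s=viewer.get_image("scene")
h=cv2.cvtColor(s["image"],cv2.COLOR_RGB2HSV)
x0,y0,x1,y1=355,225,410,270
m=cv2.inRange(h[y0:y1,x0:x1],(0,0,110),(180,38,255))
for c in cv2.findContours(m,0,1)[0]:
    if cv2.contourArea(c)>40:
        c=c[:,0].astype(float)+[x0,y0]-[1.9,1.5]
        print(cv2.contourArea(c.astype(np.float32)),cv2.minAreaRect((onplane(s,c,.025)[:,:2]*1000).astype(np.float32)))
E
```

```text
pos [ 0.6324 -0.0563  0.093 ] ydir -24.71 tilt [0.0018 0.0003] shift [-0.0002  0.0001  0.087 ] t 30.5
turn rad 0.005 q7 -0.12
187.5 ((635.2089233398438, -50.2811279296875), (40.2262077331543, 30.85677719116211), 65.3692855834961)
```

>>> drive_tool:
  motion:
    - [[0,0,0.025,0,0.5],[0,0,0.055,0,0.5],[0,0,0.076,0,0.5],[0,0,0.086,0,0.5],[0,0,0.086,0,0.5],[0,0,0.086,0,-0.6],[0,0,0.086,0,-0.6],[0,0,0.086,0,-0.6],[0,0,0.086,0,-0.6],[0,0,0.086,0,-0.6],[0,0,0.086,0,-0.6]]

```text
time: 31.92
eef_pos: [0.6326, -0.0561, 0.007]
tcp_rot: [0.0, 0.842, 0.539, 0.001]
ft_force: [0.2, 0.5, 6.5]
opening: 0.0291
grasp_force: 50.8
```

```bash
python3 go.py 448.5 -258 115 -83.35
```

```text
pos [ 0.6326 -0.0561  0.007 ] ydir -24.81 tilt [0.0019 0.0002] shift [-0.2604 -0.0822 -0.1084] t 31.925
turn rad 1.0218 q7 -0.07
```

>>> drive_tool:
  motion:
    - [[0,0,-0.06,0,-0.6],[0,0,-0.12,0,-0.6],[-0.045,-0.014,-0.12,0.17,-0.6],[-0.09,-0.028,-0.12,0.34,-0.6],[-0.135,-0.042,-0.12,0.51,-0.6],[-0.18,-0.056,-0.12,0.68,-0.6],[-0.22,-0.07,-0.12,0.85,-0.6],[-0.26,-0.082,-0.12,1.022,-0.6],[-0.26,-0.082,-0.105,1.022,-0.6],[-0.26,-0.082,-0.105,1.022,-0.6],[-0.26,-0.082,-0.105,1.022,-0.6],[-0.26,-0.082,-0.105,1.022,-0.6]]

```text
time: 33.42
eef_pos: [0.4489, -0.2572, 0.1111]
tcp_rot: [0.0, 0.998, 0.059, 0.0]
ft_force: [-0.8, 0.5, -1.9]
opening: 0.0291
grasp_force: 50.7
```

```bash
python3 go.py 448.5 -258 71 -83.35
```

```text
pos [ 0.4489 -0.2572  0.1111] ydir -83.28 tilt [ 0.0004 -0.0001] shift [-0.0005  0.0007  0.0401] t 33.425
turn rad 0.0013 q7 -0.7
```

>>> drive_tool:
  motion:
    - [[-0.0005,0.0005,0.01,0,-0.6],[-0.0005,0.0005,0.02,0,-0.6],[-0.0005,0.0005,0.03,0,-0.6],[-0.0005,0.0005,0.036,0,-0.6],[-0.0005,0.0005,0.0395,0,-0.6],[-0.0005,0.0005,0.0405,0,-0.6],[-0.0005,0.0005,0.0405,0,-0.6],[-0.0005,0.0005,0.0405,0,-0.6]]

```text
time: 34.42
eef_pos: [0.4476, -0.2583, 0.0709]
tcp_rot: [-0.001, 0.998, 0.058, -0.0]
ft_force: [-5.1, 3.6, 10.4]
opening: 0.0291
grasp_force: 52.4
```

Contact. Release, lift and retreat clear of both views.

>>> drive_tool:
  motion:
    - [[0,0,0,0,0.1],[0,0,0,0,0.1],[0,0,0,0,0.1],[0,0,-0.03,0,0.1],[0,0,-0.08,0,0.1],[0,0,-0.13,0,0.1],[0,-0.06,-0.16,0,0.1],[0,-0.12,-0.16,0,0.1],[0,-0.18,-0.16,0,0.1],[0,-0.24,-0.16,0,0.1],[0,-0.3,-0.16,0,0.1],[0,-0.3,-0.16,0,0.1]]

```text
time: 35.92
eef_pos: [0.4123, 0.0428, 0.2303]
tcp_rot: [-0.0, 0.998, 0.06, 0.0]
ft_force: [0.1, -0.6, 0.0]
opening: 0.0467
grasp_force: 0.0
```

Run:
```python
from h import *
import pickle
t=viewer.get_image("top");s=viewer.get_image("scene");pickle.dump((t,s),open("im2.pkl","wb"))
h=cv2.cvtColor(t["image"],cv2.COLOR_RGB2HSV)
x0,y0,x1,y1=425,200,480,325
for lo in(115,122,130):
    m=cv2.inRange(h[y0:y1,x0:x1],(0,0,lo),(180,50,255))
    for c in cv2.findContours(m,0,1)[0]:
        if cv2.contourArea(c)>60:
            c=c[:,0].astype(float)+[x0,y0]; print(lo,np.round(np.hstack([np.ravel(v) for v in cv2.minAreaRect((onplane(t,c,.089)[:,:2]*1000).astype(np.float32))]),1))
# per-row V profile along the mould axis through both hubs
a=np.radians(6.6)
print("pred block centres top px",proj(t,[[.5526,-.2459,.089],[.4485,-.258,.089]]).round(1).tolist())
g=h[...,2]
for dx in(-6,0,6): print([int(g[int(round(v)),int(round(u))+dx]) for u,v in proj(t,[np.r_[np.array([.4982,-.2522])+y/1000*np.array([np.cos(a),np.sin(a)]),.075] for y in range(-105,112,6)])])
```

```text
115 [ 445.1 -258.4   49.5   29.5    6.7]
115 [ 555.3 -245.6   49.2   29.1    6.1]
122 [ 445.2 -258.3   48.7   27.8    8.1]
122 [ 554.7 -245.    46.8   26.7    7. ]
130 [ 444.7 -258.    45.2   26.2    8.7]
130 [ 554.6 -245.    45.5   23.4    8.6]
pred block centres top px [[453.3, 234.8], [460.7, 285.4]]
[87, 105, 93, 100, 75, 110, 90, 110, 87, 107, 107, 102, 111, 104, 104, 103, 102, 81, 83, 102, 105, 103, 67, 88, 103, 87, 101, 83, 100, 104, 90, 100, 103, 90, 93, 107, 146]
[83, 97, 55, 54, 68, 137, 140, 139, 133, 134, 134, 140, 141, 110, 104, 105, 67, 51, 45, 78, 103, 105, 82, 105, 138, 137, 132, 132, 134, 138, 135, 135, 100, 63, 62, 93, 134]
[89, 101, 105, 104, 78, 120, 133, 133, 131, 133, 133, 132, 132, 122, 104, 105, 105, 104, 103, 104, 105, 104, 99, 83, 136, 138, 131, 129, 128, 132, 132, 130, 110, 102, 104, 104, 133]
```

Both blocks lie on the cover, aligned to about 1°. Along the mould they read roughly 2-3 mm outward of the hub axes. I measure them against the cover's own holes in both cameras.

Run:
```python
from h import *
import pickle
t,s=pickle.load(open("im2.pkl","rb"))
a=np.radians(6.6);ey=np.array([np.cos(a),np.sin(a)]);ex=np.array([ey[1],-ey[0]]);o=np.array([498.2,-252.2])
loc=lambda P:np.c_[(P[:,:2]*1000-o)@ex,(P[:,:2]*1000-o)@ey]
for n,d,(x0,y0,x1,y1),vh,vb in(("top",t,(425,195,485,325),78,118),("scene",s,(370,260,510,400),75,125)):
    h=cv2.cvtColor(d["image"],cv2.COLOR_RGB2HSV)[y0:y1,x0:x1]; big=cv2.resize(h,None,fx=4,fy=4,interpolation=cv2.INTER_LINEAR)
    for nm,m,z,A in(("hole",cv2.inRange(big[...,2],0,vh),.064,150),("block",cv2.inRange(big,(0,0,vb),(180,42,255)),.089,1200)):
        for c in cv2.findContours(m,0,1)[0]:
            ar=cv2.contourArea(c)
            if ar<A: continue
            c=(c[:,0]+.5)/4-.5+[x0,y0]; L=loc(onplane(d,c,z)).astype(np.float32)
            mn,mx=L.min(0),L.max(0)
            if np.all(np.abs((mn+mx)/2)<[20,115]) and mx[1]-mn[1]<75: print(n,nm,"rect",np.round(np.hstack([np.ravel(v) for v in cv2.minAreaRect(L)]),1),"box",mn.round(1),mx.round(1))
```

```text
top hole rect [ -7.9 -64.8  26.2  65.9  29.7] box [-15.3 -97.2] [ 16. -30.]
top hole rect [ 1.   1.7 15.6 19.6 41.7] box [-9.7 -8.7] [ 9.3 10. ]
top hole rect [-8.7 49.7 25.7 58.5 30. ] box [-15.   28.1] [16.5 81.5]
top hole rect [-1.  98.3 14.2 13.9 81.6] box [-8.1 91.1] [  6.3 105.3]
top block rect [ -0.2 -53.3  29.2  49.8   0.9] box [-15.  -78.1] [ 14.2 -28.3]
top block rect [-0.1 57.2 48.6 28.9 89.9] box [-14.6  32.9] [14.4 81.6]
scene hole rect [ 2.2  2.7 14.  19.4 83.8] box [-7.7 -5.1] [11.7  9.6]
scene hole rect [-0.4 65.4 72.4 40.4 89.4] box [-20.7  29.1] [ 19.8 101.5]
```

The small-hub block is ~3.5 mm outward of its hub axis and the big-hub block is within ~2 mm. I regrip the small one and shift it +3.5 mm along the mould axis.

>>> drive_tool:
  motion:
    - [[0,0.06,0,0,0.1],[0,0.12,0,0,0.1],[0,0.18,0,0,0.1],[0,0.24,0,0,0.1],[0,0.3,0,0,0.1],[0,0.3,0,0,0.1],[0,0.3,0.05,0,0.1],[0,0.3,0.1,0,0.1],[0,0.3,0.14,0,0.1],[0,0.3,0.158,0,0.1],[0,0.3,0.158,0,0.1],[0,0.3,0.158,0,0.1]]

```text
time: 37.52
eef_pos: [0.4486, -0.2588, 0.0738]
tcp_rot: [0.0, 0.998, 0.058, 0.001]
ft_force: [0.1, -0.1, -0.1]
opening: 0.0472
grasp_force: 0.0
```

```bash
python3 go.py 447.6 -258.3 71 -83.35
```

```text
pos [ 0.4486 -0.2588  0.0738] ydir -83.37 tilt [ 0.0021 -0.0006] shift [-0.001  -0.0006  0.0028] t 37.525
turn rad -0.0003 q7 -0.64
```

>>> drive_tool:
  motion:
    - [[0,0,0.001,0,-0.6],[0,0,0.001,0,-0.6],[0,0,0.001,0,-0.6],[0,0,0.001,0,-0.6],[0,0,-0.005,0,-0.6],[0.0035,0,-0.005,0,-0.6],[0.0035,0,-0.005,0,-0.6],[0.0035,0,-0.002,0,-0.6],[0.0035,0,0.001,0,-0.6],[0.0035,0,0.0015,0,-0.6],[0.0035,0,0.0015,0,-0.6]]

```text
time: 38.9
eef_pos: [0.4512, -0.2578, 0.0726]
tcp_rot: [-0.001, 0.998, 0.058, 0.0]
ft_force: [-13.8, 10.3, 37.3]
opening: 0.0288
grasp_force: 55.1
```

>>> drive_tool:
  motion:
    - [[0,0,-0.0015,0,-0.6],[0,0,-0.0015,0,0.1],[0,0,-0.0015,0,0.1],[0,0,-0.0015,0,0.1],[0,0,-0.03,0,0.1],[0,0,-0.08,0,0.1],[0,0,-0.14,0,0.1],[0,-0.06,-0.16,0,0.1],[0,-0.12,-0.16,0,0.1],[0,-0.18,-0.16,0,0.1],[0,-0.24,-0.16,0,0.1],[0,-0.3,-0.16,0,0.1]]

```text
time: 40.4
eef_pos: [0.4193, 0.0138, 0.2311]
tcp_rot: [-0.001, 0.998, 0.058, 0.001]
ft_force: [1.4, -0.6, 0.1]
opening: 0.0471
grasp_force: 0.0
```

Run:
```python
from h import *
import pickle
t=viewer.get_image("top");s=viewer.get_image("scene")
t0,s0=pickle.load(open("im0.pkl","rb"));t1,s1=pickle.load(open("im1.pkl","rb"))
a=np.radians(6.6);ey=np.array([np.cos(a),np.sin(a)]);ex=np.array([ey[1],-ey[0]]);o=np.array([498.2,-252.2])
loc=lambda P:np.c_[(P[:,:2]*1000-o)@ex,(P[:,:2]*1000-o)@ey]
x0,y0,x1,y1=425,195,485,325
h=cv2.cvtColor(t["image"],cv2.COLOR_RGB2HSV)[y0:y1,x0:x1]; big=cv2.resize(h,None,fx=4,fy=4,interpolation=cv2.INTER_LINEAR)
for nm,m,z in(("hole",cv2.inRange(big[...,2],0,78),.064),("block",cv2.inRange(big,(0,0,118),(180,42,255)),.089)):
    for c in cv2.findContours(m,0,1)[0]:
        if cv2.contourArea(c)<150: continue
        L=loc(onplane(t,(c[:,0]+.5)/4-.5+[x0,y0],z)).astype(np.float32);mn,mx=L.min(0),L.max(0)
        if np.all(np.abs((mn+mx)/2)<[20,115]) and mx[1]-mn[1]<75: print(nm,np.round(np.hstack([np.ravel(v) for v in cv2.minAreaRect(L)]),1))
# bystanders: colour blob centroids before/after in scene
for nm,lo,hi in(("blue",(100,120,40),(130,255,255)),("green",(45,100,30),(75,255,255)),("teal",(80,100,40),(98,255,255)),("red",(0,150,60),(6,255,255))):
    for d in(s0,s):
        m=cv2.inRange(cv2.cvtColor(d["image"],cv2.COLOR_RGB2HSV),lo,hi)
        print(nm,sorted([tuple(np.round(cv2.minEnclosingCircle(c)[0]).astype(int).tolist()) for c in cv2.findContours(m,0,1)[0] if cv2.contourArea(c)>40]))
d=lambda A,B,r:np.abs(A["image"][r].astype(int)-B["image"][r]).max(2).mean().round(1)
print("pot diff",d(s0,s,np.s_[180:215,375:405]),"cover vs im1 near end",d(s1,s,np.s_[365:390,385:415]))
```

```text
hole [  0.1 -89.6  14.9  14.5  37.2]
hole [-13.1 -52.8   6.   50.5   3.7]
hole [ 0.8  1.7 15.8 19.9 39.8]
hole [-8.7 50.1 26.  59.1 30.1]
hole [-0.8 98.2 14.1 14.6 84.1]
block [ -0.2 -50.7  29.3  49.8   0.8]
block [-0.2 57.2 48.6 28.6 89.7]
blue [(273, 342), (336, 330), (358, 305)]
blue [(273, 342), (336, 330), (358, 305)]
green [(283, 289)]
green [(283, 289)]
teal [(320, 262)]
teal [(320, 262)]
red [(202, 328), (216, 329), (279, 95), (552, 176), (598, 198)]
red [(202, 328), (216, 329), (278, 94), (552, 177), (598, 198)]
pot diff 6.7 cover vs im1 near end 3.9
```

The cover's holes read -89.6 and 98.2, and the blocks -50.7 and 57.2, so both sit within ~2 mm of their hubs. The pour hole is open and the bystanders are unmoved. Handing in.

```bash
python3 -c "
from rig import ctrl
print(ctrl.close_job())"
```

```text
the job is handed in; nothing more can be done
None
```

The job is handed in at about 40 s of robot time: both brass hubs are on their pins, the cover is flush, and a steel block lies within about 2 mm of each hub's centre with the pour hole open. The V jig and coloured look-alike hubs measured unmoved, the paint pot was never approached, and one 37 N wrist-force peak came while re-seating a block.

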